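# Find the empty bay of the scrap-model store and push its flap open

## Robot

A 6-joint arm with a two-finger parallel gripper is mounted at the origin on the work surface. World frame = base frame: x ahead of the robot, y to its left, z up, the work surface at z = 0. Lengths are in m, angles in rad, forces in N, time in s.
With the tool pointing down it reaches from about 0.35 to 0.775 m from the base axis. Payload 7.3 kg.
Tool frame: the origin (TCP) lies on the centre line of the jaws, within the pads' length; the fingertips stand 17 mm ahead of it and the grasp point (between the pads) lies 2 mm behind it (robot.tcp_to_tips is the distance from the TCP to the fingertips, in m); z points along the fingers, y is the line along which they close (so a half turn about z gives the same grasp; the last joint's range is limited). The gripper opens to 92 mm and grips with 3 to 60 N. Pads are 19 mm wide; open, the fingers measure 130 mm over their backs; the gripper's body (75 mm by 190 mm) begins 47 mm behind the grasp point.
Start: joints at [-1.334, 0.342, 1.524, -0, 1.275, -0.146], TCP at [0.196, -0.487, 0.223] pointing down, gripper open.
Joint ranges: [-2.53, 2.53], [-0.77, 2.02], [0.04, 2.7], [-1, 4.14], [0.28, 2.66], [-3.11, 3.11]. Speed limits (rad/s): [2.57, 2.57, 3.14, 3.14, 3.14, 3.14].

## Interface

Orientations are given as [roll, pitch, yaw] about the fixed x, y, z axes, in that order (R = Rz(yaw) Ry(pitch) Rx(roll)).
In Python, from cell import robot gives the robot as it stands. The module is installed in compiled form; this text tells all that it offers.
- The arm moves only by the tool carry_out, never from a script. Its argument "commands" is a list of rows, each a list of 3 entries, a list of its own where there are three numbers: the shift along the tool's x, y, z in m, then the turn about the tool's z in rad, then the opening, from 0 (shut) to 1 (fully open). In form: [[[dx, dy, dz], yaw, claw], ...]. A call has 1 to 20 rows; each row shifts and turns the commanded pose from where the row before left it, along the tool's axes as they then stand; what a row does not reach is not made up. A row lasts 1/8 s, in which the tool goes at most 62.5 mm and 10.7 degrees, less where a joint would pass 70% of its speed; a pose out of reach is approached as far as the arm can. A call is refused whole if a number of a shift passes 0.0625 or a number of a turn 0.188, either way. A call with a gripper value outside its range is refused whole. The fingers move at their own pace and stop on an object; "newtons" is the grip in N (left out, the last holds). Time passes only in rows, so rows that do not move let the fingers close. It gives the time, the measured TCP pose, the force, the opening and the grip force at its end, in the units of the state.
- robot.observe(): the state, without advancing time (a new reading comes with each control period).
- robot.read_camera(name): name is "scene" or "top"; returns a dict with "pixels" (420x560x3 uint8, red, green, blue), "fx", "fy", "cx", "cy" (pixels), "view" (4x4, takes a point from world to camera coordinates). Camera axes: x right, y up, looking along -z (the intrinsics and any distortion apply to the point x, -y, -z); pixel columns grow to the right and rows downward; lengths in m; the calibration is good to about 2 mm. A picture is of the moment at which its call begins. There is no depth.
- robot.hand_in(): hands the job in; it is judged then, once.
Trained networks look in a picture, given as the dict that the camera call returned (one of the last four; its "shot" number tells which), for a name from the list of things; names that differ only in an ending like _2 or _b are one class to them, and where a whole thing is asked for, a point or a joint stands for the part that bears it (a point fixed in the world has none). Each returns a list of dicts, best first, with "p" (0 to 1); they miss things now and then, are a little off and sometimes report something else, mostly with a low value. They report only what shows in the picture. A call takes as long as a camera call.
- robot.find_in(picture, name): "at" ([column, row] in pixels, amid what is visible of it).
- robot.tip_of(picture, name): "at" ([column, row] in pixels: a listed point, or the origin of a listed thing).
The state is a dict: "time": time; "qpos": joint angles; "qvel": joint speeds; "joint_efforts": joint torques, N m; "tool_pos": TCP position; "tool_rot": TCP orientation; "contact_force": force on the tool from outside, world axes, zero at the start; "torque": the same for the moment, N m; "opening": finger opening in m; "grip_force": force on a finger pad.
Only numpy, scipy, OpenCV 4.12 (cv2) and the standard library are available. Lean on these libraries where they do the work, as an engineer would, in place of code of your own. Each camera call takes 0.05 s, during which the arm holds its last target. There are 200 camera calls.

## Task

Three of the four bays in the white store are packed with plaster right up to their blue flaps; one is empty. Press the flaps gently at their grey marks until you find the one that rocks, then push its near part down until that flap stands wide open, leave it open and draw back clear. Only press with the fingertips: do not force the flaps that will not give, and leave the casts, jar, tin and bottle where they stand.

Things in the scene. Friction and masses are not known exactly. Their poses are not given: they have to be found in the camera images.
- store_top (a point): White box fixed to the bench, 215 mm front to back, 430 wide, 100 tall: four bays in a row under pale blue flaps flush with its top. Point: in the plane of the top, middle of the row; x to the far side (away from the robot), y along the row to the left. The top reaches 75 mm nearer and 140 mm farther than this point; its last 76 mm is a ledge with two things on it.
- flap0_press (a point): Grey press mark (disc, 24 mm) on flap 0 (0 to 3 from the left, pitch 105 mm), on its top face, mid-width, 55 mm nearer than its pivot (thin dark line). It moves with the flap; z is the flap's normal, x to the far side. Flap: 124 mm front to back, 92 wide, 8 thick; near edge 25 mm nearer than the mark, far edge 44 mm beyond the pivot.
- flap0 (a joint): Angle of flap 0, rad: 0 closed and flush, grows as its near part sinks into the bay; stop at 0.75. Over a full bay it gives at most 0.07 (under 4 mm at the mark; cushioned). Over the empty bay it rocks and swings on under 2 to 5 N and stays at any angle; the bay is clear 80 mm down. Wide open: 0.5 or more.
- flap1_press (a point): Grey press mark (disc, 24 mm) on flap 1 (0 to 3 from the left, pitch 105 mm), on its top face, mid-width, 55 mm nearer than its pivot (thin dark line). It moves with the flap; z is the flap's normal, x to the far side. Flap: 124 mm front to back, 92 wide, 8 thick; near edge 25 mm nearer than the mark, far edge 44 mm beyond the pivot.
- flap1 (a joint): Angle of flap 1, rad: 0 closed and flush, grows as its near part sinks into the bay; stop at 0.75. Over a full bay it gives at most 0.07 (under 4 mm at the mark; cushioned). Over the empty bay it rocks and swings on under 2 to 5 N and stays at any angle; the bay is clear 80 mm down. Wide open: 0.5 or more.
- flap2_press (a point): Grey press mark (disc, 24 mm) on flap 2 (0 to 3 from the left, pitch 105 mm), on its top face, mid-width, 55 mm nearer than its pivot (thin dark line). It moves with the flap; z is the flap's normal, x to the far side. Flap: 124 mm front to back, 92 wide, 8 thick; near edge 25 mm nearer than the mark, far edge 44 mm beyond the pivot.
- flap2 (a joint): Angle of flap 2, rad: 0 closed and flush, grows as its near part sinks into the bay; stop at 0.75. Over a full bay it gives at most 0.07 (under 4 mm at the mark; cushioned). Over the empty bay it rocks and swings on under 2 to 5 N and stays at any angle; the bay is clear 80 mm down. Wide open: 0.5 or more.
- flap3_press (a point): Grey press mark (disc, 24 mm) on flap 3 (0 to 3 from the left, pitch 105 mm), on its top face, mid-width, 55 mm nearer than its pivot (thin dark line). It moves with the flap; z is the flap's normal, x to the far side. Flap: 124 mm front to back, 92 wide, 8 thick; near edge 25 mm nearer than the mark, far edge 44 mm beyond the pivot.
- flap3 (a joint): Angle of flap 3, rad: 0 closed and flush, grows as its near part sinks into the bay; stop at 0.75. Over a full bay it gives at most 0.07 (under 4 mm at the mark; cushioned). Over the empty bay it rocks and swings on under 2 to 5 N and stays at any angle; the bay is clear 80 mm down. Wide open: 0.5 or more.
- cast_a: small cream dental cast with pink gums on a 52 x 58 x 14 mm base, 32 mm tall; stands on the ledge of the store behind the flaps. Origin at the centre of its underside. To be left alone.
- wax_jar: small amber jar with a red cap, 44 mm across, 45 mm tall; stands on the ledge of the store behind the flaps. Origin at the centre of its underside. To be left alone.
- cast_b: cream dental cast, 52 x 58 mm base, 32 mm tall, on the bench left of the store. Origin at the centre of its underside. To be left alone.
- cast_c: pink dental cast, 52 x 58 mm base, 32 mm tall, on the bench right of the store. Origin at the centre of its underside. To be left alone.
- wash_bottle: blue bottle, 64 mm across, 150 mm tall, on the bench left of the store. Origin at the centre of its underside. To be left alone.
- bur_tin: green tin with a steel lid, 70 x 100 mm, 41 mm tall, on the bench right of the store. Origin at the centre of its underside. To be left alone.

How it is judged:
By the outcome, as a careful person would: the job done as asked, in the order asked, and still so for the second after the job is handed in, with the robot touching nothing.
It also fails if it takes over 48 s, if anything falls off the work surface, if the arm or the gripper's body presses on something with over 40 N, if the wrist force passes 120 N, or if a joint passes its speed limit or range.

## Working session

There is one attempt and no reset: what is moved stays moved. The work goes in short steps, Python scripts to look and compute and a tool call to move; the robot and the scene stay as the last step left them, time stands still between calls to the robot, and variables do not carry over. Pictures are saved under pics/ and viewed, at most 10 in all, crops included, and the job is handed in when it is done.

Besides the shell and the picture viewer there is one more tool, called after "Request:" by a JSON object that holds its "op" and its "data", one argument or row to a line. carry_out: Moves the arm, as the interface text tells. Its arguments: {"type":"object","properties":{"commands":{"type":"array"},"newtons":{"type":"number"}},"required":["commands"]}

```bash
mkdir -p pics
cat > h.py <<'E'
import numpy as np, cv2
from cell import robot
def ray(c,px):
    V=np.array(c["view"]);R=V[:3,:3];o=-R.T@V[:3,3]
    d=R.T@np.array([(px[0]-c["cx"])/c["fx"],-(px[1]-c["cy"])/c["fy"],-1]);return o,d/np.linalg.norm(d)
def tri(rs):
    A=sum(np.eye(3)-np.outer(d,d) for o,d in rs);b=sum((np.eye(3)-np.outer(d,d))@o for o,d in rs)
    return np.linalg.solve(A,b)
def atz(r,z): return r[0]+r[1]*(z-r[0][2])/r[1][2]
E
python3 - <<'E'
from h import *
s=robot.observe();print(s["tool_pos"],s["tool_rot"],s["opening"],s["time"])
P={n:robot.read_camera(n) for n in("scene","top")}
print({k:v for k,v in P["top"].items() if k not in("pixels","view")})
cv2.imwrite("pics/a.png",P["scene"]["pixels"][:,:,::-1]);cv2.imwrite("pics/b.png",P["top"]["pixels"][:,:,::-1])
for n in["store_top"]+[f"flap{i}_press" for i in range(4)]+["cast_a","wax_jar","cast_b","cast_c","wash_bottle","bur_tin"]:
    rs=[]
    for k,c in P.items():
        r=robot.tip_of(c,n)[:2 if n[0]!='f' else 4];print(n,k,[(np.round(q["at"]),round(q["p"],2)) for q in r])
        if r:
            rs.append(ray(c,r[0]["at"]));print("  z.1:",atz(rs[-1],.1).round(3))
    if len(rs)==2:print("  tri",tri(rs).round(3))
E
```

```text
[ 0.19602089 -0.48657438  0.22273521] [-3.14004240e+00 -2.32565847e-04  3.82819673e-01] 0.09184100042734358 0.0
{'fx': 447.2589221496097, 'fy': 447.2589221496097, 'cx': 281.84960270936637, 'cy': 212.1678785622752, 'shot': 2}
store_top scene [(array([272., 202.]), 0.68)]
  z.1: [ 0.556 -0.032  0.1  ]
store_top top [(array([283., 202.]), 0.84), (array([245., 162.]), 0.55)]
  z.1: [ 0.561 -0.021  0.1  ]
  tri [ 0.562 -0.024  0.109]
flap0_press scene [(array([326., 218.]), 0.8)]
  z.1: [0.526 0.122 0.1  ]
flap0_press top [(array([224., 216.]), 0.88)]
  z.1: [0.528 0.124 0.1  ]
  tri [0.528 0.123 0.102]
flap1_press scene [(array([293., 203.]), 0.93)]
  z.1: [0.527 0.018 0.1  ]
flap1_press top [(array([265., 216.]), 0.59)]
  z.1: [0.528 0.023 0.1  ]
  tri [0.529 0.021 0.103]
flap2_press scene [(array([262., 188.]), 0.59), (array([228., 215.]), 0.16)]
  z.1: [ 0.524 -0.09   0.1  ]
flap2_press top [(array([308., 217.]), 0.67)]
  z.1: [ 0.522 -0.084  0.1  ]
  tri [ 0.524 -0.086  0.101]
flap3_press scene [(array([236., 174.]), 0.67)]
  z.1: [ 0.522 -0.192  0.1  ]
flap3_press top [(array([351.,
[... 527 characters left out ...]
281., 242.]), 0.66), (array([417., 266.]), 0.59)]
  z.1: [0.661 0.078 0.1  ]
cast_b top [(array([410., 248.]), 0.87), (array([245., 165.]), 0.7)]
  z.1: [ 0.443 -0.336  0.1  ]
  tri [ 0.388 -0.308 -0.289]
cast_c scene [(array([281., 242.]), 0.66), (array([417., 266.]), 0.59)]
  z.1: [0.661 0.078 0.1  ]
cast_c top [(array([410., 248.]), 0.87), (array([245., 165.]), 0.7)]
  z.1: [ 0.443 -0.336  0.1  ]
  tri [ 0.388 -0.308 -0.289]
wash_bottle scene []
wash_bottle top [(array([142., 203.]), 0.74)]
  z.1: [0.565 0.327 0.1  ]
bur_tin scene [(array([181., 183.]), 0.91)]
  z.1: [ 0.643 -0.293  0.1  ]
bur_tin top [(array([418., 201.]), 0.55)]
  z.1: [ 0.559 -0.36   0.1  ]
  tri [ 0.568 -0.391  0.005]
```

View pics/a.png

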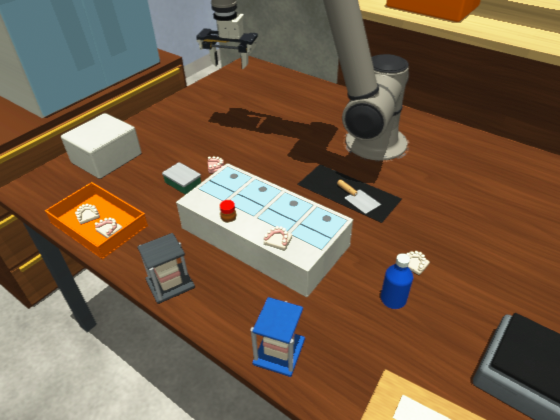

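View pics/b.png

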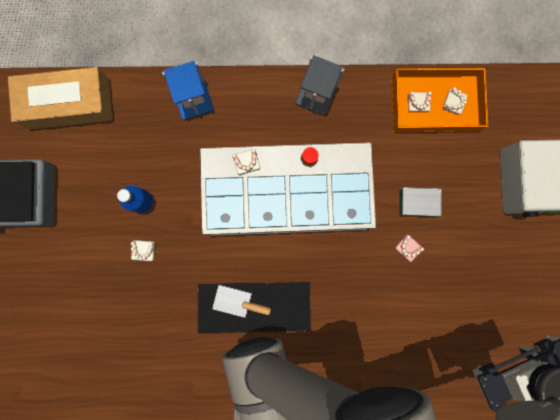

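The scene picture shows the store. In the top view the grey marks are at about (225,217), (267,216), (310,214) and (351,213), with the cast and the jar on the ledge at (245,160) and (310,157). I'll refine the mark positions from the pixels.

Run:
```python
from h import *
c=robot.read_camera("top");im=c["pixels"].astype(int)
pts=[]
for u,v in[(225,217),(267,216),(310,214),(351,213)]:
    w=im[v-8:v+9,u-8:u+9].sum(2);t=(w.min()+np.median(w))/2
    m=(w<t);yy,xx=np.nonzero(m);px=(u-8+xx.mean(),v-8+yy.mean())
    pts.append(atz(ray(c,px),.1));print(m.sum(),np.round(px,1),pts[-1].round(4))
p=np.array(pts);d=p[3]-p[0];print("yaw",np.arctan2(d[0],-d[1]),np.linalg.norm(d[:2])/3)
```

```text
64 [224.9 217.6] [0.5248 0.1229 0.1   ]
69 [267.3 216.1] [0.5268 0.0175 0.1   ]
65 [309.3 214.3] [ 0.5298 -0.087   0.1   ]
71 [351.1 212.8] [ 0.5317 -0.1917  0.1   ]
yaw 0.021953639113505875 0.10491088144913757
```

Request:
{"op": "carry_out", "data": {
  "commands": [
    [[0,0,0],0.18,0],
    [[0,0,0],0.18,0],
    [[0.043,-0.036,0],0,0],
    [[0.043,-0.036,0],0,0],
    [[0.043,-0.036,0],0,0],
    [[0.043,-0.036,0],0,0],
    [[0.043,-0.036,0],0,0],
    [[0.043,-0.036,0],0,0],
    [[0.043,-0.036,0],0,0],
    [[0.042,-0.035,0.02],0,0],
    [[0,0,0.03],0,0],
    [[0,0,0.03],0,0],
    [[0,0,0],0,0]
  ],
  "newtons": 20
}}

```text
time: 2.88
tool_pos: [0.5312, -0.1914, 0.1414]
tool_rot: [-3.139, 0.005, 0.023]
contact_force: [-0.4, 0.9, 0.9]
opening: 0.0005
grip_force: 0.0
```

Request:
{"op": "carry_out", "data": {
  "commands": [
    [[0,0,0.015],0,0],
    [[0,0,0.005],0,0],
    [[0,0,0],0,0],
    [[0,0,0],0,0]
  ]
}}

```text
time: 3.38
tool_pos: [0.5328, -0.1925, 0.124]
tool_rot: [3.141, -0.001, 0.023]
contact_force: [-1.7, 0.0, 0.8]
opening: 0.0007
grip_force: 0.0
```

Request:
{"op": "carry_out", "data": {
  "commands": [
    [[0,0,0.002],0,0],
    [[0,0,0],0,0]
  ]
}}

```text
time: 3.62
tool_pos: [0.5325, -0.1923, 0.1215]
tool_rot: [3.142, -0.0, 0.023]
contact_force: [0.0, -0.4, 0.7]
opening: 0.0005
grip_force: 0.0
```

Request:
{"op": "carry_out", "data": {
  "commands": [
    [[0,0,0.002],0,0],
    [[0,0,0],0,0]
  ]
}}

```text
time: 3.88
tool_pos: [0.5324, -0.1922, 0.1193]
tool_rot: [-3.142, 0.0, 0.023]
contact_force: [-0.0, -0.1, -0.0]
opening: 0.0004
grip_force: 0.0
```

Request:
{"op": "carry_out", "data": {
  "commands": [
    [[0,0,0.002],0,0],
    [[0,0,0],0,0]
  ]
}}

```text
time: 4.12
tool_pos: [0.5324, -0.1922, 0.1172]
tool_rot: [-3.141, 0.0, 0.023]
contact_force: [0.5, -0.6, 0.3]
opening: 0.0006
grip_force: 0.0
```

Request:
{"op": "carry_out", "data": {
  "commands": [
    [[0,0,0.0015],0,0],
    [[0,0,0],0,0]
  ]
}}

```text
time: 4.38
tool_pos: [0.5324, -0.1922, 0.1158]
tool_rot: [-3.142, 0.0, 0.023]
contact_force: [-0.5, 0.0, 0.8]
opening: 0.0008
grip_force: 0.0
```

Request:
{"op": "carry_out", "data": {
  "commands": [
    [[0,0,0.0015],0,0],
    [[0,0,0],0,0]
  ]
}}

```text
time: 4.62
tool_pos: [0.5324, -0.1922, 0.1143]
tool_rot: [-3.142, 0.0, 0.023]
contact_force: [-1.0, -0.0, 0.7]
opening: 0.0006
grip_force: 0.0
```

Request:
{"op": "carry_out", "data": {
  "commands": [
    [[0,0,0.0015],0,0],
    [[0,0,0],0,0]
  ]
}}

```text
time: 4.88
tool_pos: [0.5324, -0.1922, 0.1128]
tool_rot: [-3.142, 0.0, 0.023]
contact_force: [1.0, 0.5, 1.0]
opening: 0.0006
grip_force: 0.0
```

Run:
```python
from h import *
s=robot.observe();print(s["contact_force"],s["tool_pos"])
print(vars(robot).get("tcp_to_tips",None),getattr(robot,"tcp_to_tips",None))
c=robot.read_camera("scene")["pixels"][130:290,150:390,::-1]
d=robot.read_camera("top")["pixels"][130:250,190:390,::-1]
cv2.imwrite("pics/c.png",cv2.vconcat([cv2.resize(c,(720,480)[:2],interpolation=3)[:300],cv2.resize(d,(720,300),interpolation=3)]))
```

```text
[1.04054497 0.54160904 0.987209  ] [ 0.5324281  -0.19223919  0.1128    ]
None 0.017
```

View pics/c.png

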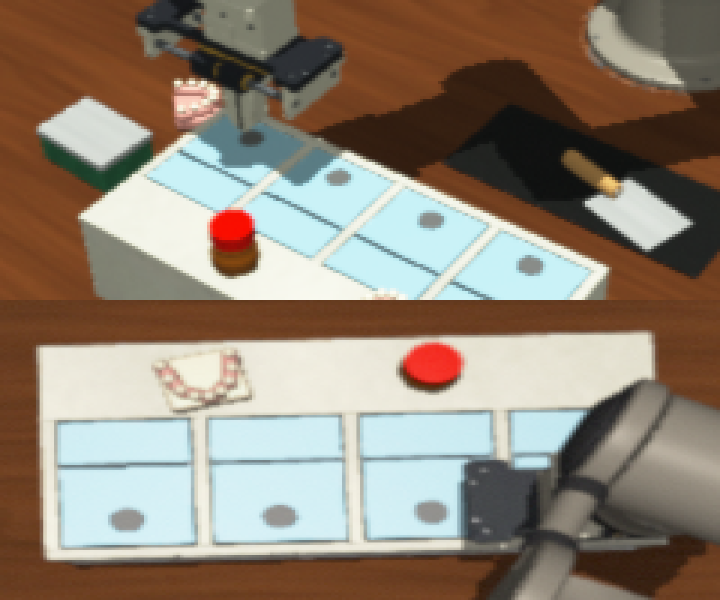

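The fingertips are just at flap 3's mark (crop 250,135) and the force is still near the noise level. I'll go on in small steps.

Request:
{"op": "carry_out", "data": {
  "commands": [
    [[0,0,0.001],0,0],
    [[0,0,0],0,0]
  ]
}}

```text
time: 5.22
tool_pos: [0.5324, -0.1923, 0.1118]
tool_rot: [3.142, 0.0, 0.023]
contact_force: [0.8, 0.0, -0.4]
opening: 0.0002
grip_force: 0.0
```

Request:
{"op": "carry_out", "data": {
  "commands": [
    [[0,0,0.001],0,0],
    [[0,0,0],0,0]
  ]
}}

```text
time: 5.48
tool_pos: [0.5325, -0.1923, 0.1108]
tool_rot: [3.142, 0.0, 0.023]
contact_force: [-0.3, -0.5, -0.5]
opening: 0.0007
grip_force: 0.0
```

Request:
{"op": "carry_out", "data": {
  "commands": [
    [[0,0,0.001],0,0],
    [[0,0,0],0,0]
  ]
}}

```text
time: 5.72
tool_pos: [0.5324, -0.1922, 0.1098]
tool_rot: [3.142, 0.0, 0.023]
contact_force: [0.4, 0.7, -0.3]
opening: 0.0005
grip_force: 0.0
```

Run:
```python
from h import *
c=robot.read_camera("scene");t=robot.read_camera("top")
V=np.array(c["view"])
def pr(c,p):
    q=np.array(c["view"])@np.r_[p,1];return np.array([c["cx"]+c["fx"]*q[0]/-q[2],c["cy"]+c["fy"]*q[1]/q[2]])
s=robot.observe();p=np.array(s["tool_pos"])-[0,0,.017];o=np.array([150,115])
a=c["pixels"][115:235,170:330,::-1].copy()
a=cv2.resize(a,(800,600),interpolation=cv2.INTER_CUBIC)
for q,col in((p,(0,0,255)),([.532,-.192,.1],(0,255,0))):
    u=pr(c,q);print(u);cv2.circle(a,tuple(int(x) for x in ((u-[170,115])*5)),4,col,-1)
cv2.imwrite("pics/d.png",a)
rs={}
for i in range(4):
    m=[robot.tip_of(k,f"flap{i}_press") for k in(c,t)];print(i,[(np.round(q[0]["at"],1),round(q[0]["p"],2)) for q in m if q])
```

```text
[233.03898163 177.91484787]
[233.01750058 175.94029146]
0 [(array([326. , 216.3]), 0.8), (array([227.9, 216. ]), 0.98)]
1 [(array([290.5, 202. ]), 0.58), (array([267.9, 216.8]), 0.88)]
2 [(array([262.1, 186.9]), 0.87), (array([307.6, 216.6]), 0.9)]
3 [(array([323.8, 218. ]), 0.75), (array([243.4, 165.3]), 0.41)]
```

View pics/d.png

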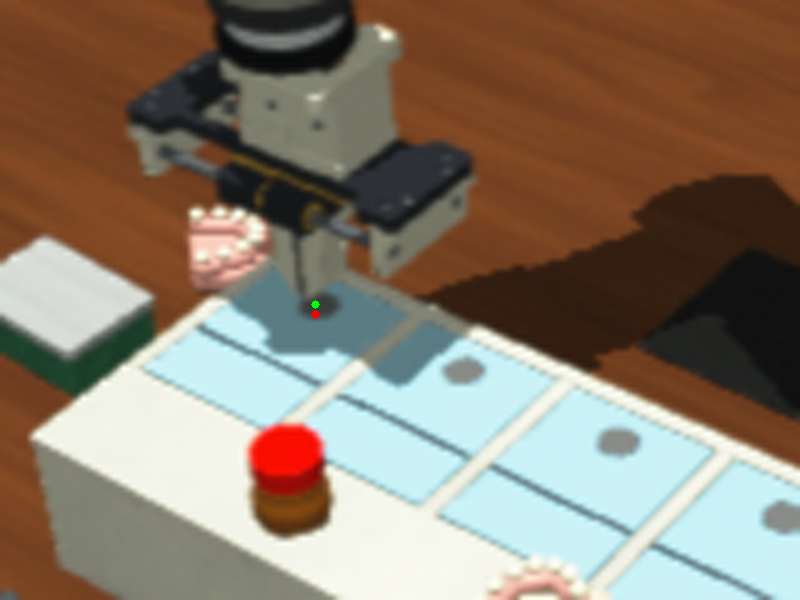

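The crop shows the flap still flush. The fingertips end at about (312,293), a little above the mark at (320,305), so there's no contact yet. I'll go lower.

Request:
{"op": "carry_out", "data": {
  "commands": [
    [[0,0,0.002],0,0],
    [[0,0,0],0,0]
  ]
}}

```text
time: 6.48
tool_pos: [0.5324, -0.1922, 0.1077]
tool_rot: [-3.141, 0.0, 0.023]
contact_force: [-0.4, -0.1, 0.4]
opening: 0.0002
grip_force: 0.0
```

Request:
{"op": "carry_out", "data": {
  "commands": [
    [[0,0,0.002],0,0],
    [[0,0,0],0,0]
  ]
}}

```text
time: 6.72
tool_pos: [0.5324, -0.1922, 0.1057]
tool_rot: [-3.141, 0.0, 0.023]
contact_force: [0.2, 0.5, -0.5]
opening: 0.0006
grip_force: 0.0
```

Request:
{"op": "carry_out", "data": {
  "commands": [
    [[0,0,0.001],0,0],
    [[0,0,0],0,0]
  ]
}}

```text
time: 6.98
tool_pos: [0.5325, -0.1923, 0.1048]
tool_rot: [3.142, 0.0, 0.023]
contact_force: [0.3, 0.3, -0.3]
opening: 0.0004
grip_force: 0.0
```

Request:
{"op": "carry_out", "data": {
  "commands": [
    [[0,0,0.002],0,0],
    [[0,0,0],0,0]
  ]
}}

```text
time: 7.22
tool_pos: [0.5324, -0.1922, 0.1027]
tool_rot: [-3.142, 0.0, 0.023]
contact_force: [-0.4, -0.4, -0.7]
opening: 0.0003
grip_force: 0.0
```

Request:
{"op": "carry_out", "data": {
  "commands": [
    [[0,0,0.001],0,0],
    [[0,0,0],0,0]
  ]
}}

```text
time: 7.48
tool_pos: [0.5325, -0.1923, 0.1019]
tool_rot: [3.142, 0.0, 0.023]
contact_force: [0.7, -0.1, 0.2]
opening: 0.0003
grip_force: 0.0
```

Run:
```python
from h import *
c=robot.read_camera("scene")
a=cv2.resize(c["pixels"][155:205,205:271,::-1],(792,600),interpolation=cv2.INTER_CUBIC)
cv2.imwrite("pics/e.png",a)
```

```text
(no output)
```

View pics/e.png

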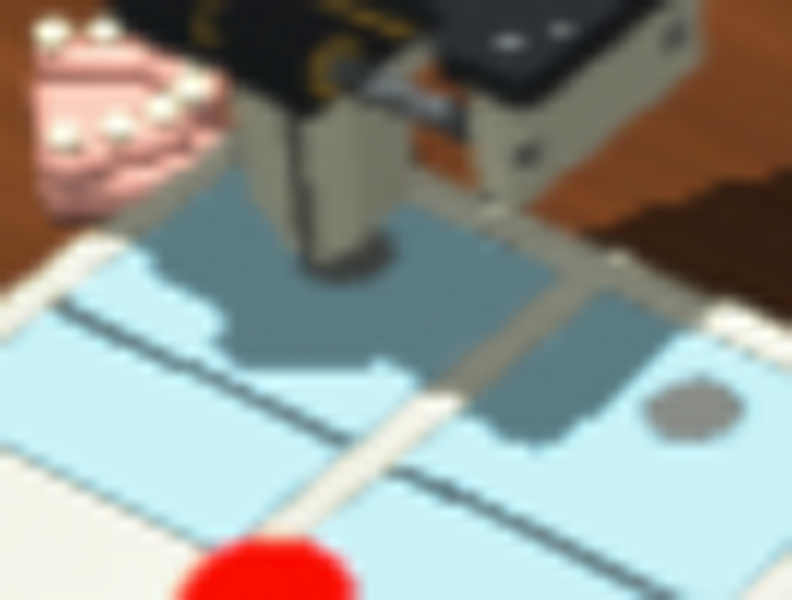

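The fingertips now stand on or just over the mark (crop 345,250), and the flap is still flush.

Request:
{"op": "carry_out", "data": {
  "commands": [
    [[0,0,0.001],0,0],
    [[0,0,0],0,0]
  ]
}}

```text
time: 7.78
tool_pos: [0.5324, -0.1922, 0.1008]
tool_rot: [3.142, 0.0, 0.023]
contact_force: [-0.6, -0.4, 0.5]
opening: 0.0006
grip_force: 0.0
```

Request:
{"op": "carry_out", "data": {
  "commands": [
    [[0,0,0.001],0,0],
    [[0,0,0],0,0]
  ]
}}

```text
time: 8.02
tool_pos: [0.5325, -0.1922, 0.0998]
tool_rot: [3.142, 0.0, 0.023]
contact_force: [0.0, 0.2, -0.2]
opening: 0.0004
grip_force: 0.0
```

Request:
{"op": "carry_out", "data": {
  "commands": [
    [[0,0,0.001],0,0],
    [[0,0,0],0,0]
  ]
}}

```text
time: 8.28
tool_pos: [0.5324, -0.1923, 0.0989]
tool_rot: [3.142, 0.0, 0.023]
contact_force: [0.1, 0.1, -0.8]
opening: 0.0
grip_force: 0.0
```

Request:
{"op": "carry_out", "data": {
  "commands": [
    [[0,0,0.001],0,0],
    [[0,0,0],0,0]
  ]
}}

```text
time: 8.52
tool_pos: [0.5324, -0.1923, 0.0978]
tool_rot: [3.142, 0.0, 0.023]
contact_force: [0.7, -0.1, -0.4]
opening: 0.0008
grip_force: 0.0
```

Request:
{"op": "carry_out", "data": {
  "commands": [
    [[0,0,0.002],0,0],
    [[0,0,0],0,0]
  ]
}}

```text
time: 8.78
tool_pos: [0.5326, -0.1924, 0.096]
tool_rot: [3.141, -0.0, 0.023]
contact_force: [0.0, -0.3, 1.1]
opening: 0.0006
grip_force: 0.4
```

Run:
```python
from h import *
c=robot.read_camera("scene")
a=cv2.resize(c["pixels"][155:205,205:271,::-1],(792,600),interpolation=cv2.INTER_CUBIC)
cv2.imwrite("pics/f.png",a)
print(robot.observe()["contact_force"])
```

```text
[-0.72242244  0.73654292  0.78675455]
```

View pics/f.png

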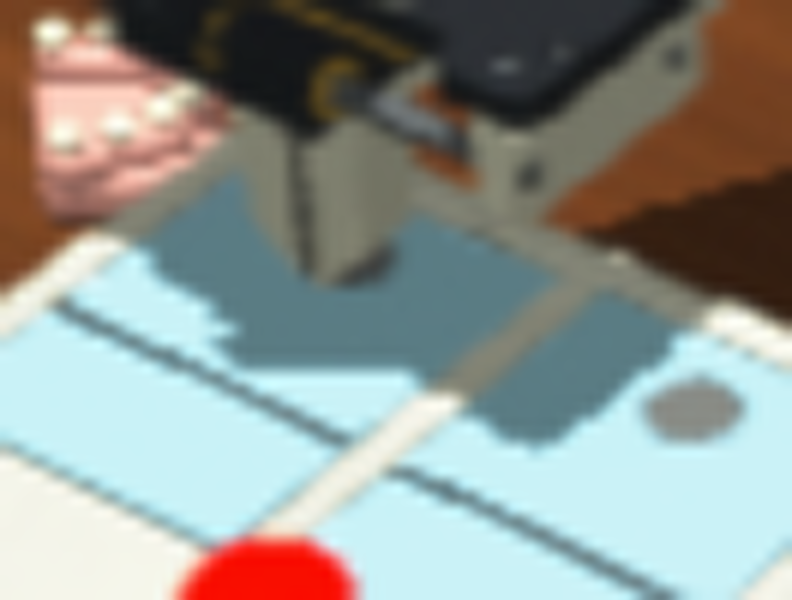

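Contact seems to begin here, with the tips covering the mark at (345,265) and the flap flush.

Request:
{"op": "carry_out", "data": {
  "commands": [
    [[0,0,0.001],0,0],
    [[0,0,0],0,0]
  ]
}}

```text
time: 9.07
tool_pos: [0.5326, -0.1924, 0.0955]
tool_rot: [3.141, -0.0, 0.023]
contact_force: [-0.9, -0.0, 6.0]
opening: 0.0006
grip_force: 2.9
```

Request:
{"op": "carry_out", "data": {
  "commands": [
    [[0,0,0.001],0,0],
    [[0,0,0],0,0]
  ]
}}

```text
time: 9.32
tool_pos: [0.5326, -0.1924, 0.0952]
tool_rot: [3.141, -0.001, 0.023]
contact_force: [-3.7, 2.0, 10.3]
opening: 0.0005
grip_force: 5.3
```

Request:
{"op": "carry_out", "data": {
  "commands": [
    [[0,0,0.001],0,0],
    [[0,0,0],0,0]
  ]
}}

```text
time: 9.57
tool_pos: [0.5326, -0.1924, 0.0949]
tool_rot: [3.141, -0.001, 0.023]
contact_force: [-5.1, 1.6, 14.9]
opening: 0.0005
grip_force: 7.7
```

Flap 3 resists beyond 10 N, so its bay is full. On to flap 2.

Request:
{"op": "carry_out", "data": {
  "commands": [
    [[0,0,-0.015],0,0],
    [[0,-0.035,0],0,0],
    [[0,-0.035,0],0,0],
    [[0,-0.035,0],0,0],
    [[0,0,0.005],0,0],
    [[0,0,0.005],0,0],
    [[0,0,0],0,0],
    [[0,0,0],0,0]
  ]
}}

```text
time: 10.58
tool_pos: [0.5302, -0.0881, 0.0978]
tool_rot: [3.141, 0.0, 0.022]
contact_force: [0.6, -0.1, 0.6]
opening: 0.0003
grip_force: 0.0
```

Request:
{"op": "carry_out", "data": {
  "commands": [
    [[0,0,0.002],0,0],
    [[0,0,0],0,0]
  ]
}}

```text
time: 10.82
tool_pos: [0.5303, -0.0877, 0.096]
tool_rot: [3.141, -0.001, 0.022]
contact_force: [0.5, -0.8, 0.8]
opening: 0.0004
grip_force: 0.3
```

Request:
{"op": "carry_out", "data": {
  "commands": [
    [[0,0,0.0015],0,0],
    [[0,0,0],0,0]
  ]
}}

```text
time: 11.08
tool_pos: [0.5303, -0.0877, 0.0953]
tool_rot: [3.141, -0.001, 0.023]
contact_force: [-3.1, -0.7, 7.2]
opening: 0.0002
grip_force: 3.8
```

Request:
{"op": "carry_out", "data": {
  "commands": [
    [[0,0,0.001],0,0],
    [[0,0,0],0,0]
  ]
}}

```text
time: 11.32
tool_pos: [0.5303, -0.0877, 0.095]
tool_rot: [3.14, -0.001, 0.023]
contact_force: [-4.7, 0.1, 13.6]
opening: 0.0004
grip_force: 6.6
```

Request:
{"op": "carry_out", "data": {
  "commands": [
    [[0,0,-0.0135],0,0],
    [[0,-0.035,0],0,0],
    [[0,-0.035,0],0,0],
    [[0,-0.035,0],0,0],
    [[0,0,0.005],0,0],
    [[0,0,0.005],0,0],
    [[0,0,0],0,0],
    [[0,0,0],0,0]
  ]
}}

```text
time: 12.32
tool_pos: [0.5277, 0.0169, 0.0968]
tool_rot: [3.141, 0.0, 0.022]
contact_force: [0.3, 0.1, -0.3]
opening: 0.0004
grip_force: 0.0
```

Request:
{"op": "carry_out", "data": {
  "commands": [
    [[0,0,0.001],0,0],
    [[0,0,0],0,0]
  ]
}}

```text
time: 12.58
tool_pos: [0.5278, 0.0173, 0.096]
tool_rot: [3.141, -0.0, 0.022]
contact_force: [0.2, -0.7, 0.7]
opening: 0.0006
grip_force: 0.4
```

Request:
{"op": "carry_out", "data": {
  "commands": [
    [[0,0,0.0015],0,0],
    [[0,0,0],0,0]
  ]
}}

```text
time: 12.82
tool_pos: [0.5279, 0.0174, 0.0953]
tool_rot: [3.141, -0.001, 0.023]
contact_force: [-2.1, -2.3, 7.7]
opening: 0.0008
grip_force: 3.9
```

Request:
{"op": "carry_out", "data": {
  "commands": [
    [[0,0,0.001],0,0],
    [[0,0,0],0,0]
  ]
}}

```text
time: 13.08
tool_pos: [0.5279, 0.0173, 0.095]
tool_rot: [3.141, -0.001, 0.023]
contact_force: [-4.7, -2.3, 13.5]
opening: 0.0005
grip_force: 6.8
```

Request:
{"op": "carry_out", "data": {
  "commands": [
    [[0,0,-0.0135],0,0],
    [[0,-0.035,0],0,0],
    [[0,-0.035,0],0,0],
    [[0,-0.035,0],0,0],
    [[0,0,0.005],0,0],
    [[0,0,0.005],0,0],
    [[0,0,0],0,0],
    [[0,0,0],0,0]
  ]
}}

```text
time: 14.08
tool_pos: [0.5254, 0.1218, 0.0969]
tool_rot: [3.141, 0.0, 0.022]
contact_force: [-0.2, -0.4, -0.3]
opening: 0.0004
grip_force: 0.0
```

Request:
{"op": "carry_out", "data": {
  "commands": [
    [[0,0,0.001],0,0],
    [[0,0,0],0,0]
  ]
}}

```text
time: 14.32
tool_pos: [0.5255, 0.1223, 0.096]
tool_rot: [3.141, -0.0, 0.022]
contact_force: [1.0, -0.8, 0.8]
opening: 0.0006
grip_force: 0.3
```

Request:
{"op": "carry_out", "data": {
  "commands": [
    [[0,0,0.0015],0,0],
    [[0,0,0],0,0]
  ]
}}

```text
time: 14.58
tool_pos: [0.5254, 0.1225, 0.0945]
tool_rot: [3.141, -0.0, 0.023]
contact_force: [-0.4, -1.1, 1.5]
opening: 0.0001
grip_force: 1.0
```

Request:
{"op": "carry_out", "data": {
  "commands": [
    [[0,0,0.001],0,0],
    [[0,0,0],0,0]
  ]
}}

```text
time: 14.82
tool_pos: [0.5254, 0.1226, 0.0934]
tool_rot: [3.141, -0.0, 0.023]
contact_force: [0.3, -1.1, 2.0]
opening: 0.0005
grip_force: 1.1
```

Flap 0 yields at about 2 N, so it's the empty one. I'll push on while watching the force.

Request:
{"op": "carry_out", "data": {
  "commands": [
    [[0,0,0.004],0,0],
    [[0,0,0.005],0,0],
    [[0,0,0.005],0,0],
    [[0,0,0],0,0]
  ]
}}

```text
time: 15.32
tool_pos: [0.5247, 0.1228, 0.0787]
tool_rot: [-3.142, 0.002, 0.023]
contact_force: [-0.2, 0.4, 1.1]
opening: 0.0003
grip_force: 0.3
```

Request:
{"op": "carry_out", "data": {
  "commands": [
    [[0,0,0.004],0,0],
    [[0,0,0.004],0,0],
    [[0,0,0.003],0,0],
    [[0,0,0],0,0]
  ]
}}

```text
time: 15.82
tool_pos: [0.5249, 0.1226, 0.068]
tool_rot: [3.141, 0.001, 0.023]
contact_force: [-0.6, -1.5, 0.8]
opening: 0.0006
grip_force: 0.6
```

Run:
```python
from h import *
c=robot.read_camera("scene")
cv2.imwrite("pics/g.png",cv2.resize(c["pixels"][150:270,230:390,::-1],(800,600),interpolation=cv2.INTER_CUBIC))
```

```text
(no output)
```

View pics/g.png

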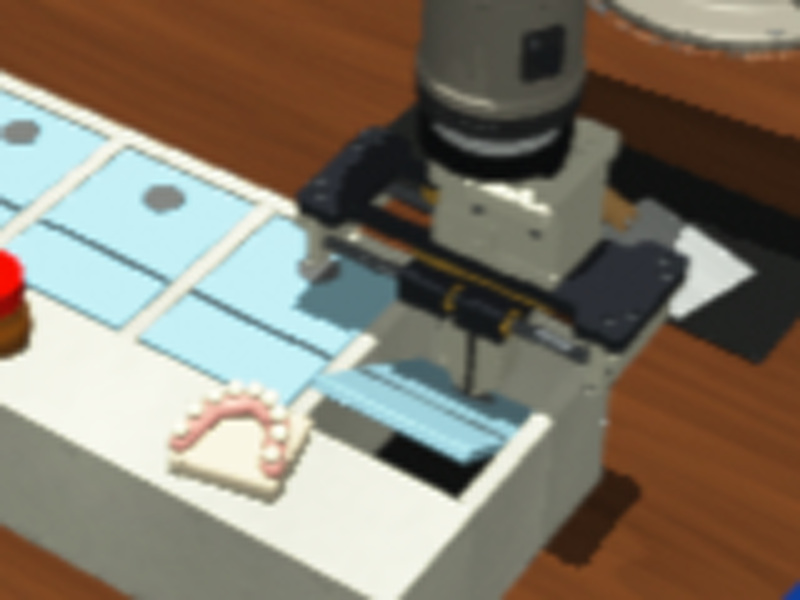

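Flap 0 is well open: its far edge stands up at (450,420) and the bay is dark behind it. The body is still clear of flap 1. For margin I'll slide a little towards the pivot rather than go much lower.

Request:
{"op": "carry_out", "data": {
  "commands": [
    [[0.003,0,0],0,0],
    [[0.003,0,0.001],0,0],
    [[0,0,0],0,0]
  ]
}}

```text
time: 16.25
tool_pos: [0.531, 0.1227, 0.0671]
tool_rot: [3.141, 0.001, 0.023]
contact_force: [-2.6, 0.5, -0.2]
opening: 0.0006
grip_force: 1.2
```

Request:
{"op": "carry_out", "data": {
  "commands": [
    [[0.003,0,0],0,0],
    [[0.001,0,0.001],0,0],
    [[0,0,0],0,0]
  ]
}}

```text
time: 16.62
tool_pos: [0.5353, 0.1229, 0.0663]
tool_rot: [3.141, 0.0, 0.023]
contact_force: [-3.2, 0.3, -0.1]
opening: 0.0007
grip_force: 1.3
```

Request:
{"op": "carry_out", "data": {
  "commands": [
    [[-0.005,0,0],0,0],
    [[-0.005,0,-0.01],0,0],
    [[0,0,-0.03],0,0],
    [[0,0,-0.04],0,0],
    [[0,0,-0.05],0,0],
    [[-0.03,0,-0.05],0,0],
    [[-0.05,0,0],0,0],
    [[-0.05,0,0],0,0],
    [[0,0,0],0,0],
    [[0,0,0],0,0]
  ]
}}

```text
time: 17.88
tool_pos: [0.3963, 0.1198, 0.2474]
tool_rot: [-3.141, -0.003, 0.023]
contact_force: [0.7, 0.5, -0.4]
opening: 0.0002
grip_force: 0.0
```

Run:
```python
from h import *
c=robot.read_camera("scene");t=robot.read_camera("top")
a=cv2.resize(c["pixels"][150:270,170:390,::-1],(660,360),interpolation=3);b=cv2.resize(t["pixels"][130:250,120:440,::-1],(660,240),interpolation=3)
cv2.imwrite("pics/i.png",cv2.vconcat([a,b]))
p=[robot.tip_of(k,"flap0_press") for k in(c,t)]
print([(np.round(q[0]["at"],1),round(q[0]["p"],2)) for q in p if q])
if all(p):print(tri([ray(k,q[0]["at"]) for k,q in zip((c,t),p)]).round(3))
```

```text
[(array([324.1, 230.5]), 0.72), (array([224.2, 215.7]), 0.87)]
[0.533 0.127 0.064]
```

View pics/i.png

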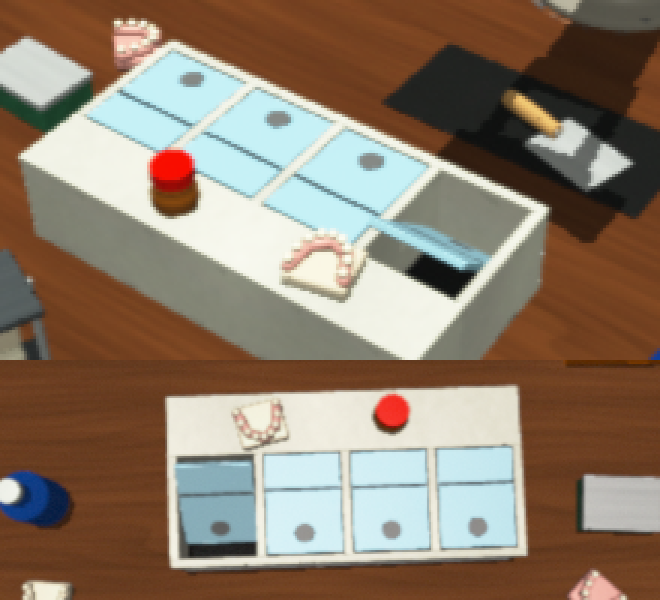

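Flap 0 stands wide open at about 0.65 rad; its mark sank roughly 36 mm. The other flaps are flush and nothing else has moved.

```bash
python3 -c "
from cell import robot
print(robot.hand_in())"
```

```text
the job is handed in; nothing more can be done
None
```

Flap 0, the leftmost, was over the empty bay; it now stands wide open at about 0.65 rad (estimated from the camera images). Flaps 1 to 3 did not give (pressed to at most about 15 N) and are flush, nothing else was moved, the arm is drawn back clear, and the job was handed in at about 18 s.

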